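# Tap the lead-screw nut blank to depth

### The job

Tap the thread in the clamped nut blank with the tap wrench that already stands in it: turn it half a turn clockwise (seen from above) and stop there, back it off a quarter turn to break the chip and stop, then turn it clockwise again another half turn until the depth collar is fully down on the blank. Leave the wrench standing in the blank, let go of it, and leave the other things on the bench where they are.

Things in the scene. Friction and masses are not known exactly. Their poses are not given: they have to be found in the camera images.
- tap_wrench (a joint): Turning angle of the tap wrench about its vertical axis, rad: 0 at the start, growing clockwise seen from above; 4.71 (three quarters of a turn) is a hard stop, where the steel depth collar sits on the blank. A right-hand thread of 8 mm lead: the whole wrench sinks 1.27 mm per rad, 6 mm in all. Stiff, about 0.35 N m either way (6 N pushed at 60 mm from the axis), and it stays where it is left.
- hub (a point): Centre of the tap wrench's hub, on the turning axis, at the height of the bar's centre line (145 mm over the bench at the start, 139 mm at depth). The hub is a steel block 46 mm along the bar, 32 mm across, 24 mm high. Its x axis points along the bar towards bar_end_a, z up; it turns with the wrench. Below it are the tap's 16 mm shank and the 34 mm round depth collar, whose underside is 6 mm above the blank's boss at the start.
- bar_end_a (a point): Tip of one arm of the wrench's level steel bar, 90 mm from the axis. The bar is 14 mm thick and round, 180 mm long through the hub, the same at both ends, at the start square across the vise, free all round and clear of everything below by 48 mm or more.
- bar_end_b (a point): Tip of the bar's other arm, opposite, 90 mm from the axis.
- vise: Grey machine vise bolted to the bench, 220 x 120 mm, jaws 68 mm high, gripping a square aluminium nut blank (84 mm, its flat top at 75 mm) with a round boss 56 mm across, top at 90 mm. Origin under the tap's axis at bench height, x along the vise away from its screw handle, z up. It cannot move.
- oil_bottle: White plastic bottle standing, 60 mm across, 140 mm high, closed; bystander. Origin at the centre of its underside.
- carton: Cardboard carton 100 x 80 x 50 mm; bystander. Origin at the centre of its underside.
- spanner: Steel spanner 180 mm long lying flat; bystander. Origin at its underside, x along it.
- binder: Blue ring binder lying flat, 165 x 215 x 40 mm; bystander. Origin at the centre of its underside.

How it is judged:
By the outcome, as a careful person would: the job done as asked, in the order asked, and still so for the second after the job is handed in, with the robot touching nothing.
It also fails if it takes over 58 s, if anything falls off the work surface, if the arm or the gripper's body presses on something with over 40 N, if the wrist force passes 120 N, or if a joint passes its speed limit or range.

### The arm

A 7-joint arm with a two-finger parallel gripper is mounted at the origin on the work surface. World frame = base frame: x ahead of the robot, y to its left, z up, the work surface at z = 0. Lengths are in m, angles in rad, forces in N, time in s.
With the tool pointing down it reaches from about 0.425 to 0.875 m from the base axis. Payload 4.7 kg.
Tool frame: the origin (TCP) lies midway between the tips of the shut fingers; the grasp point (between the pads) lies ctrl.grasp_offset behind it (ctrl.grasp_offset is the distance from the TCP to the grasp point, in m); z points along the fingers, y is the line along which they close (so a half turn about z gives the same grasp; the last joint's range is limited). The gripper opens to 87 mm and grips with 3 to 60 N. Pads are 19 mm wide; open, the fingers measure 117 mm over their backs; the gripper's body (75 mm by 190 mm) begins 51 mm behind the grasp point.
Start: joints at [-1.173, 0.321, -0.07, 1.45, 0.023, 1.371, -0.057], TCP at [0.243, 0.603, 0.223] pointing down, gripper open.
Joint ranges: [-2.86, 2.86], [-0.3, 2.09], [-1.38, 1.24], [0.06, 2.45], [-1.56, 4.7], [0.09, 2.05], [-2.69, 2.69]. Speed limits (rad/s): [2.57, 2.57, 3.14, 3.14, 3.14, 3.14, 3.14].

### API

Orientations are given as a rotation vector (axis times angle).
In Python, from bench import ctrl gives the robot as it stands. The module is installed in compiled form; this text tells all that it offers.
- The arm moves only by the tool jog_arm, never from a script. Its argument "moves" is one flat list of numbers, 7 for each row, row after row: the shift along the tool's x, y, z in units of 30 cm (1.0 is 30 cm), then the turn, a rotation vector about the tool's x, y, z in units of 60 degrees (1.0 is 60 degrees), then the gripper's target within -1 to 1 (fully open at 1, half-way at 0, shut at -1). In form: [x, y, z, wx, wy, wz, fingers, x, y, z, wx, wy, wz, fingers, ...]. A call has exactly 8 rows; each row is the pose to reach, as a shift and turn from the pose commanded when the call began, along the tool's axes at that moment; what a row does not reach only later rows make up. A row lasts 1/8 s, in which the tool goes at most 62.5 mm and 10.7 degrees, less where a joint would pass 70% of its speed; a pose out of reach is approached as far as the arm can. A call with a number of a shift or a turn outside -1 to 1 is refused whole. A call with a gripper value outside its range is refused whole. The fingers move at their own pace and stop on an object; "newtons" is the grip in N (left out, the last holds). Time passes only in rows, so rows that repeat a pose let the fingers close, or fill a call up. It gives the time, the measured TCP pose, the force, the opening and the grip force at its end, in the units of the state.
- ctrl.get_state(): the state, without advancing time (a new reading comes with each control period).
- ctrl.get_image(name): name is "side" or "top" or "wrist"; returns a dict with "pixels" (420x560x3 uint8, red, green, blue), "fx", "fy", "cx", "cy" (pixels), "xyz" and "rotation" of the camera in the world; the wrist camera has in their place "tool_from_camera" (4x4, takes a point from camera to tool coordinates, whose origin is the TCP and whose axes are the flange's). Camera axes: x right, y up, looking along -z (the intrinsics and any distortion apply to the point x, -y, -z); pixel columns grow to the right and rows downward; lengths in m; the calibration is good to about 2 mm. The wrist camera is an equidistant fisheye: a pixel r from the principal point sees the ray r / f radians off the axis. A picture is of the moment at which its call begins: read the wrist's pose just before it. There is no depth.
- ctrl.close_job(): hands the job in; it is judged then, once.
The state is a dict: "time": time; "joint_positions": joint angles; "qd": joint speeds; "joint_torque": joint torques, N m; "position": TCP position; "tool_rot": TCP orientation; "ft_force": force on the tool from outside, world axes, zero at the start; "torque": the same for the moment, N m; "grip_width": opening from 0.0 (shut) to 1.0 (fully open); "grip_force": force on a finger pad.
Only numpy, scipy, OpenCV 4.12 (cv2) and the standard library are available. Lean on these libraries where they do the work, as an engineer would, in place of code of your own. Each camera call takes 0.05 s, during which the arm holds its last target. There are 200 camera calls.

## Working session

There is one attempt and no reset: what is moved stays moved. The work goes in short steps, Python scripts to look and compute and a tool call to move; the robot and the scene stay as the last step left them, time stands still between calls to the robot, and variables do not carry over. Pictures are saved under pics/ and viewed, at most 10 in all, crops included, and the job is handed in when it is done.

Besides the shell and the picture viewer there is one more tool, called after ">>>" as name(argument=value, ...), one argument or row to a line, values as JSON. jog_arm: Moves the arm, as the interface text tells. Its arguments: {"type":"object","properties":{"moves":{"type":"array"},"newtons":{"type":"number"}},"required":["moves"]}

```bash
mkdir -p pics
python3 - <<'E'
from bench import ctrl
import cv2
s=ctrl.get_state();print(s, ctrl.grasp_offset)
for n in("top","side"):
    d=ctrl.get_image(n);cv2.imwrite(f"pics/{n}0.png",d["pixels"][:,:,::-1])
    print(n,{k:d[k] for k in d if k!="pixels"})
E
```

```text
{'time': 0.0, 'joint_positions': array([-1.17294199,  0.32182042, -0.07007794,  1.45168747,  0.02261358,
        1.37078415, -0.05687508]), 'qd': array([-1.42026396e-04, -2.25382489e-05, -3.88095762e-04, -4.66877285e-04,
        4.57858977e-04, -1.04350393e-03, -8.54374547e-04]), 'joint_torque': array([-9.12728847e-04, -4.91280699e+01, -4.04431326e-01, -3.12529743e+01,
       -6.41001854e-02,  4.35573875e-02,  1.97236700e-04]), 'position': array([0.24320973, 0.60218528, 0.22145688]), 'tool_rot': array([-5.98979244e-01, -3.08370466e+00,  2.97768290e-03]), 'ft_force': array([-0.01976997, -0.18196561, -0.1479525 ]), 'torque': array([ 0.01431972, -0.01419983,  0.05189323]), 'grip_force': 0.0, 'grip_width': 0.9987015610811045} 0.0187
top {'fx': 476.85030638635345, 'fy': 476.85030638635345, 'cx': 281.1105701791634, 'cy': 208.6890502978965, 'xyz': array([0.35234355, 0.00227554, 1.35320728]), 'rotation': array([ 0.12749513, -0.1414362 , -1.54966661])}
side {'fx': 483.8876350851287, 'fy': 483.8876350851287, 'cx': 289.3298251343996, 'cy': 211.51508692960974, 'xyz': array([ 0.09910008, -0.73811878,  1.12109481]), 'rotation': array([ 0.69680445, -0.19986198, -0.5206788 ])}
```

View pics/top0.png

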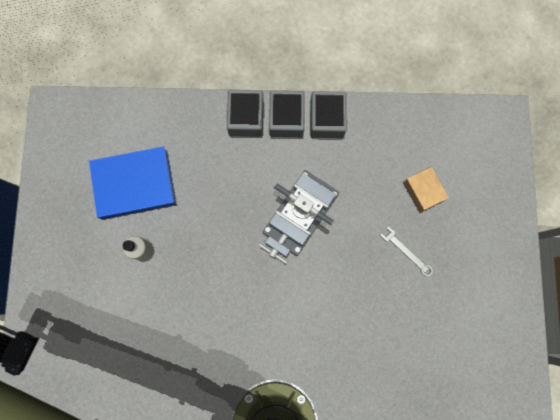

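View pics/side0.png

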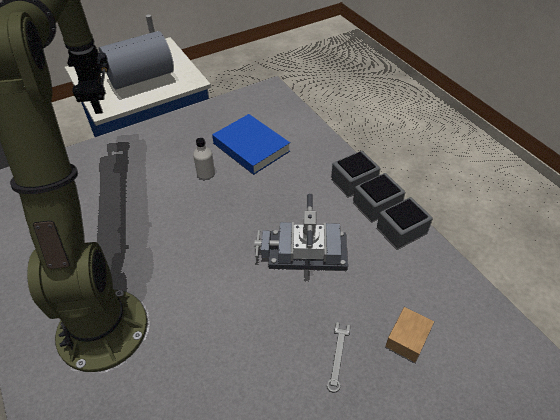

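Top: the wrench bar runs from about (277,188) to (331,219), with the hub near (304,203). The vise handle is at lower left, and the bystanders are well clear. Enlarging the wrench.

```bash
cat > h.py <<'E'
import numpy as np,cv2
from scipy.spatial.transform import Rotation as R
def ray(d,u,v,z):
    r=R.from_rotvec(d["rotation"]).apply([(u-d["cx"])/d["fx"],-(v-d["cy"])/d["fy"],-1])
    return d["xyz"]+r*(z-d["xyz"][2])/r[2]
def proj(d,p):
    c=R.from_rotvec(d["rotation"]).inv().apply(np.array(p)-d["xyz"])
    return d["cx"]+d["fx"]*c[0]/-c[2], d["cy"]-d["fy"]*c[1]/-c[2]
E
python3 - <<'E'
import cv2,numpy as np
a=cv2.imread("pics/top0.png")[165:255,250:350];b=cv2.imread("pics/side0.png")[185:285,250:350]
A=cv2.resize(a,(400,360),interpolation=cv2.INTER_CUBIC);B=cv2.resize(b,(400,400),interpolation=cv2.INTER_CUBIC)
c=np.zeros((400,800,3),np.uint8);c[:360,:400]=A;c[:,400:]=B
cv2.imwrite("pics/c0.png",c)
E
```

```text
(no output)
```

View pics/c0.png

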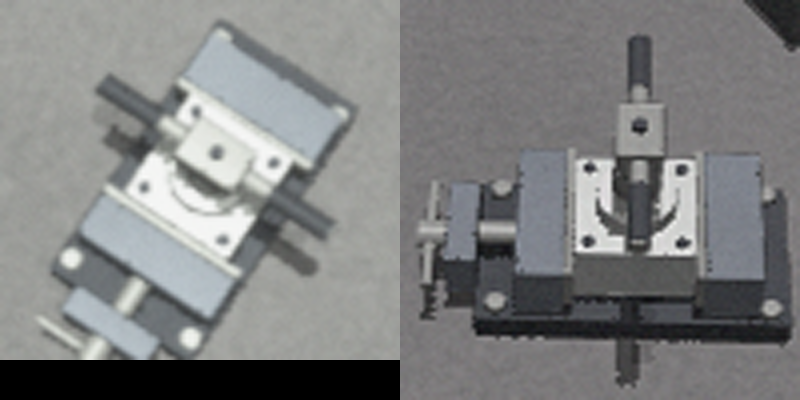

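The top crop shows the hub hole at (304,203.2) and the bar tips at (275.2,186.2) and (332.8,222). In the side view the hub is at (310,216.2) and the tips at (310,194.5) and (309.5,246).

Run:
```python
from bench import ctrl
from h import *
t=ctrl.get_image("top");s=ctrl.get_image("side")
for n,d,pts in(("top",t,[(304,203.2,.157),(275.2,186.2,.145),(332.8,222,.145)]),("side",s,[(310,216.2,.157),(310,194.5,.145),(309.5,246.2,.145)])):
    P=[ray(d,*p) for p in pts];print(n,np.round(P,4)); e=P[1]-P[2];print("mid",(P[1]+P[2])/2,"len",np.linalg.norm(e),"ang",np.degrees(np.arctan2(e[1],e[0])))
st=ctrl.get_state();print(R.from_rotvec(st["tool_rot"]).as_matrix().round(3))
w=ctrl.get_image("wrist");print({k:w[k] for k in w if k!="pixels"})
```

```text
top [[ 0.5751 -0.0649  0.157 ]
 [ 0.6208  0.0095  0.145 ]
 [ 0.5296 -0.1398  0.145 ]]
mid [ 0.57519385 -0.06515686  0.145     ] len 0.1748728760235173 ang 58.592045120484705
side [[ 0.5768 -0.0651  0.157 ]
 [ 0.6255  0.0094  0.145 ]
 [ 0.5277 -0.1395  0.145 ]]
mid [ 0.57662319 -0.06507528  0.145     ] len 0.17818207990016804 ang 56.697116225522166
[[-0.927  0.374 -0.   ]
 [ 0.374  0.927 -0.001]
 [-0.    -0.001 -1.   ]]
{'fx': 325.19226210127806, 'fy': 325.19226210127806, 'cx': 282.74941289779593, 'cy': 209.17905787492097, 'tool_from_camera': array([[ 2.11979751e-04,  9.61495485e-01,  2.74820645e-01,
         7.51444444e-02],
       [ 9.99999959e-01, -1.50488824e-04, -2.44833928e-04,
        -7.00542498e-04],
       [-1.94049280e-04,  2.74820685e-01, -9.61495477e-01,
        -1.62584941e-01],
       [ 0.00000000e+00,  0.00000000e+00,  0.00000000e+00,
         1.00000000e+00]])}
```

>>> jog_arm(
  moves=[-0.12,-0.1,-0.05,0,0,0,1,-0.24,-0.21,-0.1,0,0,0,1,-0.36,-0.31,-0.15,0,0,0,1,-0.48,-0.42,-0.15,0,0,0,1,-0.6,-0.53,-0.15,0,0,0,1,-0.72,-0.63,-0.15,0,0,0,1,-0.83,-0.74,-0.15,0,0,0,1,-0.93,-0.82,-0.15,0,0,0,1],
  newtons=60,
)

```text
time: 1.25
position: [0.4106, 0.2682, 0.2678]
tool_rot: [0.601, 3.083, 0.001]
ft_force: [1.3, -0.2, -0.2]
grip_width: 1.0
grip_force: 0.0
```

```bash
cat > st.py <<'E'
from bench import ctrl
from h import *
s=ctrl.get_state()
M=R.from_rotvec(s["tool_rot"]).as_matrix()
print("t",s["time"],"q",s["joint_positions"].round(3),"p",s["position"].round(4),"yawy",np.degrees(np.arctan2(M[1,1],M[0,1])).round(2),"z",M[:,2].round(3),"F",s["ft_force"].round(1),"T",s["torque"].round(2),"w",round(s["grip_width"],3),round(s["grip_force"],1))
d=np.array([.576,-.065,.2])-s["position"];print("to hub, tool units",(M.T@d/.3).round(3))
E
python3 st.py
```

```text
t 1.25 q [-0.815 -0.044  0.177  1.771  0.008  1.413  0.546] p [0.4106 0.2682 0.2678] yawy 67.95 z [ 0.  0. -1.] F [ 1.3 -0.2 -0.2] T [ 0.02 -0.04  0.01] w 1.0 0.0
to hub, tool units [-0.928 -0.822  0.226]
```

>>> jog_arm(
  moves=[-0.12,-0.1,0,0,0,-0.1,1,-0.24,-0.21,0,0,0,-0.2,1,-0.36,-0.31,0,0,0,-0.3,1,-0.48,-0.42,0,0,0,-0.4,1,-0.6,-0.53,0,0,0,-0.5,1,-0.72,-0.63,0,0,0,-0.6,1,-0.83,-0.74,0,0,0,-0.67,1,-0.928,-0.822,0,0,0,-0.7,1],
)

```text
time: 2.25
position: [0.5762, -0.0649, 0.2677]
tool_rot: [-0.546, 3.093, -0.0]
ft_force: [0.7, 0.3, -0.4]
grip_width: 1.0
grip_force: 0.0
```

>>> jog_arm(
  moves=[0,0,0,0,0,-0.1,1,0,0,0,0,0,-0.2,1,0,0,0,0,0,-0.3,1,0,0,0,0,0,-0.4,1,0,0,0,0,0,-0.5,1,0,0,0,0,0,-0.6,1,0,0,0,0,0,-0.61,1,0,0,0,0,0,-0.61,1],
)

```text
time: 3.25
position: [0.5757, -0.0627, 0.2675]
tool_rot: [-1.489, 2.766, 0.0]
ft_force: [-0.3, -0.5, -0.4]
grip_width: 1.001
grip_force: 0.0
```

```bash
python3 st.py
python3 - <<'E'
from bench import ctrl
import cv2
cv2.imwrite("pics/w1.png",ctrl.get_image("wrist")["pixels"][:,:,::-1])
E
```

```text
t 3.25 q [-0.351  0.156  0.469  1.581 -0.071  1.422  2.682] p [ 0.5757 -0.0627  0.2675] yawy 146.6 z [-0.  0. -1.] F [-0.3 -0.5 -0.4] T [ 0.06  0.09 -0.04] w 1.001 0.0
to hub, tool units [ 0.006 -0.005  0.225]
```

View pics/w1.png

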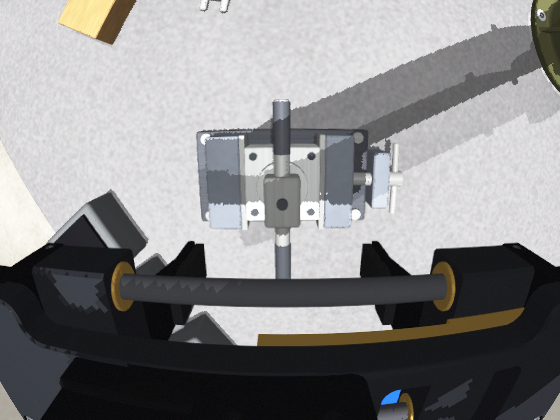

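The wrist view shows the hub hole at (282,204) and the bar running straight up to its tip at (281.5,100), with the vise clear of the fingers. Joint 7 is almost at its limit.

```bash
cat >> h.py <<'E'
def wray(w,s,u,v,z):
    x,y=(u-w["cx"])/w["fx"],(v-w["cy"])/w["fy"];r=np.hypot(x,y);k=np.sin(r)/max(r,1e-9)
    T=w["tool_from_camera"];M=R.from_rotvec(s["tool_rot"]).as_matrix()
    d=M@T[:3,:3]@[x*k,-y*k,-np.cos(r)];o=s["position"]+M@T[:3,3]
    return o+d*(z-o[2])/d[2]
E
python3 - <<'E'
from bench import ctrl
from h import *
s=ctrl.get_state();w=ctrl.get_image("wrist")
h=wray(w,s,282,204,.157);e=wray(w,s,281.5,100,.145);f=wray(w,s,283.2,275,.145)
print(h,e,f)
for d in(e-f,e-h):print(np.degrees(np.arctan2(d[1],d[0])),np.linalg.norm(d[:2]))
g=cv2.cvtColor(w["pixels"],cv2.COLOR_RGB2GRAY).astype(int)
for r in (112,125,140,238,255,270): print(r,g[r,268:298])
E
```

```text
[ 0.57515286 -0.065444    0.157     ] [ 0.52608293 -0.14059724  0.145     ] [ 0.61575828 -0.00184895  0.145     ]
-122.87526373486732 0.1652051993263911
-123.14179191106689 0.0897544848367656
112 [213 213 216 221 186  86 101 112 122 132 140 149 158 166 159 148 127 129
 126 115 100  80 102 130 130 129 130 132 133 133]
125 [129 131 118  96  79  56  63  66  69  75  77  80  84  88  86  82  78  75
  74  70  65  56 105 128 133 135 141 139 136 134]
140 [88 88 74 63 58 53 59 64 69 72 77 79 81 89 88 82 79 76 74 72 66 57 75 87
 89 88 86 88 88 87]
238 [191 190 191 203 199 196 196 152 173 198 215 230 237 239 240 238 234 229
 218 202 178 142 205 219 219 222 221 221 222 222]
255 [220 224 226 228 228 227 198 119  85  96 105 115 117 121 126 126 122 118
 113 107  98  85  95 200 214 215 216 217 218 215]
270 [223 226 227 225 222 221 223 153  83  93 102 112 117 122 125 124 123 117
 112 108 101  85  99 212 221 217 217 218 220 220]
```

>>> jog_arm(
  moves=[0.007,-0.003,0,0,0,0.017,1,0.007,-0.003,0.07,0,0,0.017,1,0.007,-0.003,0.15,0,0,0.017,1,0.007,-0.003,0.23,0,0,0.017,1,0.007,-0.003,0.31,0,0,0.017,1,0.007,-0.003,0.39,0,0,0.017,1,0.007,-0.003,0.465,0,0,0.017,1,0.007,-0.003,0.465,0,0,0.017,1],
)

```text
time: 4.35
position: [0.5739, -0.065, 0.1263]
tool_rot: [1.462, -2.777, -0.003]
ft_force: [0.2, -0.9, -0.1]
grip_width: 1.0
grip_force: 0.0
```

```bash
python3 st.py
python3 - <<'E'
from bench import ctrl
import cv2
cv2.imwrite("pics/w2.png",ctrl.get_image("wrist")["pixels"][:,:,::-1])
E
```

```text
t 4.35 q [-0.243  0.243  0.356  1.765 -0.091  1.154  2.682] p [ 0.5739 -0.065   0.1263] yawy 145.55 z [-0.004 -0.    -1.   ] F [ 0.2 -0.9 -0.1] T [ 0.05  0.03 -0.  ] w 1.0 0.0
to hub, tool units [-0.003 -0.005 -0.246]
```

View pics/w2.png

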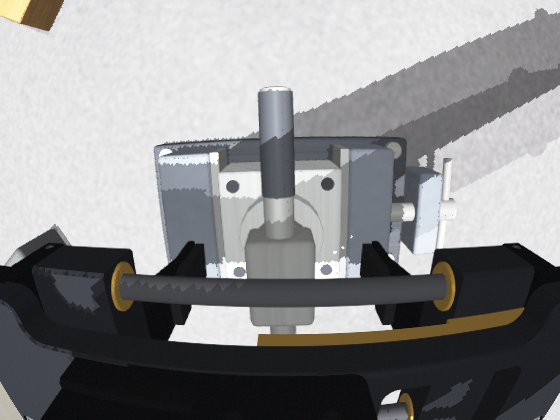

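The fingers straddle the hub evenly and clear of the collar. Closing now.

>>> jog_arm(
  moves=[0,-0.002,0,0,0,0.01,1,0,-0.002,0,0,0,0.01,0,0,-0.002,0,0,0,0.01,-0.2,0,-0.002,0,0,0,0.01,-1,0,-0.002,0,0,0,0.01,-1,0,-0.002,0,0,0,0.01,-1,0,-0.002,0,0,0,0.01,-1,0,-0.002,0,0,0,0.01,-1],
  newtons=60,
)

```text
time: 5.4
position: [0.5756, -0.0651, 0.1281]
tool_rot: [1.451, -2.786, -0.001]
ft_force: [-1.3, 1.0, 1.0]
grip_width: 0.362
grip_force: 59.6
```

```bash
python3 st.py
```

```text
t 5.4 q [-0.243  0.242  0.357  1.762 -0.092  1.155  2.673] p [ 0.5756 -0.0651  0.1281] yawy 145.03 z [-0.001  0.    -1.   ] F [-1.3  1.   1. ] T [0.14 0.38 0.25] w 0.362 59.6
to hub, tool units [-0.001 -0.001 -0.24 ]
```

>>> jog_arm(
  moves=[0,0,0.0005,0,0,0.125,-1,0,0,0.001,0,0,0.25,-1,0,0,0.0015,0,0,0.375,-1,0,0,0.002,0,0,0.5,-1,0,0,0.003,0,0,0.625,-1,0,0,0.0035,0,0,0.75,-1,0,0,0.004,0,0,0.875,-1,0,0,0.0044,0,0,1,-1],
)

```text
time: 6.4
position: [0.5756, -0.0654, 0.1268]
tool_rot: [-0.142, -3.138, 0.001]
ft_force: [-0.8, 0.5, 1.3]
grip_width: 0.361
grip_force: 59.7
```

```bash
python3 st.py
python3 - <<'E'
from bench import ctrl
import cv2
cv2.imwrite("pics/w3.png",ctrl.get_image("wrist")["pixels"][:,:,::-1])
E
```

```text
t 6.4 q [-0.354  0.253  0.487  1.767 -0.128  1.154  1.652] p [ 0.5756 -0.0654  0.1268] yawy 84.81 z [-0.001 -0.    -1.   ] F [-0.8  0.5  1.3] T [-0.07  0.34  0.38] w 0.361 59.7
to hub, tool units [-0.001  0.001 -0.244]
```

View pics/w3.png

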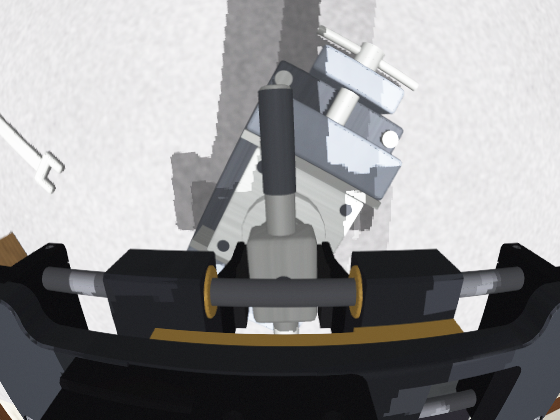

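The wrench turned with the gripper. The bar tip is at (276.5,88), leaning about 2° in the grip, so I'll measure the lag.

```bash
cat > bar.py <<'E'
from bench import ctrl
from h import *
import sys
zc=float(sys.argv[1])
s=ctrl.get_state();w=ctrl.get_image("wrist")
g=cv2.GaussianBlur(cv2.cvtColor(w["pixels"],cv2.COLOR_RGB2GRAY),(3,3),0).astype(int)
P=[]
for r in range(100,190,6):
    d=np.abs(np.diff(g[r,240:320]))
    L=240+np.argmax(d[10:30])+10.5; Rr=240+np.argmax(d[42:64])+42.5
    P.append((r,L,Rr))
P=np.array(P);print(P[:, :].astype(int).tolist())
c=(P[:,1]+P[:,2])/2; ok=np.abs((P[:,2]-P[:,1])-np.median(P[:,2]-P[:,1]))<4
k=np.polyfit(P[ok,0],c[ok],1); a=wray(w,s,np.polyval(k,100),100,zc);b=wray(w,s,np.polyval(k,185),185,zc)
y=np.degrees(np.arctan2(*(a-b)[1::-1]))
print("bar yaw",y.round(2),"cw from -122.9:",(-122.9-y)%360,"tool cw:",ok.sum())
E
python3 bar.py 0.1437;python3 st.py
```

```text
[[100, 257, 293], [106, 259, 293], [112, 259, 293], [118, 259, 294], [124, 259, 294], [130, 260, 294], [136, 260, 294], [142, 260, 294], [148, 261, 295], [154, 261, 295], [160, 261, 295], [166, 255, 295], [172, 258, 295], [178, 262, 295], [184, 262, 296]]
bar yaw 176.46 cw from -122.9: 60.644961024760846 tool cw: 14
t 6.5 q [-0.354  0.253  0.487  1.767 -0.128  1.154  1.656] p [ 0.5756 -0.0654  0.1267] yawy 85.0 z [-0.001 -0.    -1.   ] F [-1.8  0.1  1.5] T [-0.14  0.42  0.02] w 0.362 59.5
to hub, tool units [-0.001  0.001 -0.244]
```

>>> jog_arm(
  moves=[0,0,0.0005,0,0,0.125,-1,0,0,0.001,0,0,0.25,-1,0,0,0.0015,0,0,0.375,-1,0,0,0.002,0,0,0.5,-1,0,0,0.003,0,0,0.625,-1,0,0,0.0035,0,0,0.75,-1,0,0,0.004,0,0,0.875,-1,0,0,0.0044,0,0,1,-1],
)

```text
time: 7.5
position: [0.5753, -0.0656, 0.1254]
tool_rot: [-1.689, -2.648, 0.002]
ft_force: [-2.0, -0.8, 1.4]
grip_width: 0.36
grip_force: 59.7
```

>>> jog_arm(
  moves=[0,0,0.0005,0,0,0.15,-1,0,0,0.001,0,0,0.3,-1,0,0,0.002,0,0,0.45,-1,0,0,0.003,0,0,0.6,-1,0,0,0.0035,0,0,0.75,-1,0,0,0.004,0,0,0.9,-1,0,0,0.0044,0,0,1,-1,0,0,0.0044,0,0,1,-1],
)

```text
time: 8.5
position: [0.5751, -0.0654, 0.1241]
tool_rot: [-2.784, -1.454, 0.003]
ft_force: [-4.7, 0.7, 4.0]
grip_width: 0.356
grip_force: 59.5
```

```bash
python3 bar.py 0.141;python3 st.py
```

```text
[[100, 259, 294], [106, 259, 294], [112, 259, 294], [118, 260, 294], [124, 260, 294], [130, 260, 294], [136, 260, 295], [142, 260, 295], [148, 261, 295], [154, 261, 295], [160, 261, 295], [166, 261, 295], [172, 262, 295], [178, 263, 295], [184, 263, 296]]
bar yaw 56.93 cw from -122.9: 180.16502137645043 tool cw: 15
t 8.55 q [-0.603  0.302  0.792  1.778 -0.233  1.16  -0.348] p [ 0.5751 -0.0654  0.124 ] yawy -34.83 z [-0.002  0.    -1.   ] F [-4.5 -0.6  4.3] T [-0.09  1.2   0.04] w 0.363 59.5
to hub, tool units [ 0.003  0.001 -0.253]
```

>>> jog_arm(
  moves=[0,0,0,0,0,0,-1,0,0,0,0,0,0,-1,0,0,0,0,0,0,-1,0,0,0,0,0,0,-1,0,0,0,0,0,0,-1,0,0,0,0,0,0,-1,0,0,0,0,0,0,-1,0,0,0,0,0,0,-1],
)

```text
time: 9.55
position: [0.5752, -0.0654, 0.124]
tool_rot: [-2.785, -1.452, 0.002]
ft_force: [-5.4, -0.4, 5.5]
grip_width: 0.363
grip_force: 59.5
```

>>> jog_arm(
  moves=[0,0,-0.0005,0,0,-0.1,-1,0,0,-0.001,0,0,-0.2,-1,0,0,-0.0015,0,0,-0.3,-1,0,0,-0.002,0,0,-0.4,-1,0,0,-0.0025,0,0,-0.5,-1,0,0,-0.003,0,0,-0.6,-1,0,0,-0.003,0,0,-0.7,-1,0,0,-0.0035,0,0,-0.8,-1],
)

```text
time: 10.55
position: [0.5753, -0.0657, 0.1251]
tool_rot: [-1.951, -2.461, 0.001]
ft_force: [-4.0, -0.6, 4.4]
grip_width: 0.362
grip_force: 59.3
```

>>> jog_arm(
  moves=[0,0,-0.0005,0,0,-0.1,-1,0,0,-0.001,0,0,-0.2,-1,0,0,-0.0015,0,0,-0.3,-1,0,0,-0.002,0,0,-0.4,-1,0,0,-0.0025,0,0,-0.5,-1,0,0,-0.003,0,0,-0.6,-1,0,0,-0.003,0,0,-0.7,-1,0,0,-0.003,0,0,-0.7,-1],
)

```text
time: 11.55
position: [0.5756, -0.0656, 0.126]
tool_rot: [-0.946, -2.995, -0.0]
ft_force: [-4.2, -0.1, 3.9]
grip_width: 0.361
grip_force: 59.4
```

```bash
python3 bar.py 0.143;python3 st.py
```

```text
[[100, 264, 295], [106, 268, 295], [112, 260, 295], [118, 260, 295], [124, 261, 295], [130, 261, 295], [136, 261, 295], [142, 261, 296], [148, 262, 296], [154, 262, 296], [160, 262, 296], [166, 262, 296], [172, 263, 296], [178, 263, 296], [184, 263, 296]]
bar yaw 145.93 cw from -122.9: 91.17327005254145 tool cw: 14
t 11.6 q [-0.407  0.26   0.551  1.77  -0.148  1.153  1.148] p [ 0.5756 -0.0657  0.126 ] yawy 54.91 z [-0.001 -0.    -1.   ] F [-5.2 -0.1  3.8] T [-0.26  1.19  0.02] w 0.366 59.4
to hub, tool units [ 0.     0.003 -0.247]
```

>>> jog_arm(
  moves=[0,0,0,0,0,-0.01,-1,0,0,0,0,0,-0.01,-1,0,0,0,0,0,-0.01,-1,0,0,0,0,0,-0.01,-1,0,0,0,0,0,-0.01,-1,0,0,0,0,0,-0.01,-1,0,0,0,0,0,-0.01,-1,0,0,0,0,0,-0.01,-1],
)

```text
time: 12.6
position: [0.5756, -0.0656, 0.126]
tool_rot: [-0.931, -3.0, 0.001]
ft_force: [-5.4, -1.1, 4.2]
grip_width: 0.362
grip_force: 59.3
```

>>> jog_arm(
  moves=[0,0,0.0005,0,0,0.125,-1,0,0,0.001,0,0,0.25,-1,0,0,0.0015,0,0,0.375,-1,0,0,0.002,0,0,0.5,-1,0,0,0.003,0,0,0.625,-1,0,0,0.0035,0,0,0.75,-1,0,0,0.004,0,0,0.875,-1,0,0,0.0044,0,0,1,-1],
)

```text
time: 13.6
position: [0.5753, -0.0655, 0.1247]
tool_rot: [-2.308, -2.13, 0.002]
ft_force: [-5.6, -2.0, 5.2]
grip_width: 0.362
grip_force: 59.7
```

>>> jog_arm(
  moves=[0,0,0.0005,0,0,0.125,-1,0,0,0.001,0,0,0.25,-1,0,0,0.0015,0,0,0.375,-1,0,0,0.002,0,0,0.5,-1,0,0,0.003,0,0,0.625,-1,0,0,0.0035,0,0,0.75,-1,0,0,0.004,0,0,0.875,-1,0,0,0.0044,0,0,1,-1],
)

```text
time: 14.6
position: [0.5752, -0.0652, 0.1234]
tool_rot: [-3.064, -0.691, 0.002]
ft_force: [-6.1, -0.8, 4.8]
grip_width: 0.362
grip_force: 59.7
```

>>> jog_arm(
  moves=[0,0,0.0005,0,0,0.125,-1,0,0,0.001,0,0,0.25,-1,0,0,0.0015,0,0,0.375,-1,0,0,0.002,0,0,0.5,-1,0,0,0.0025,0,0,0.625,-1,0,0,0.003,0,0,0.75,-1,0,0,0.0035,0,0,0.85,-1,0,0,0.004,0,0,0.95,-1],
)

```text
time: 15.6
position: [0.5753, -0.0651, 0.1221]
tool_rot: [3.023, -0.853, -0.002]
ft_force: [-6.1, -0.8, 4.6]
grip_width: 0.362
grip_force: 59.7
```

```bash
python3 bar.py 0.139;python3 st.py
```

```text
[[100, 257, 293], [106, 258, 293], [112, 258, 293], [118, 259, 294], [124, 259, 294], [130, 259, 294], [136, 260, 294], [142, 260, 295], [148, 260, 295], [154, 261, 297], [160, 261, 297], [166, 261, 295], [172, 262, 295], [178, 262, 295], [184, 262, 296]]
bar yaw -28.92 cw from -122.9: 266.02407301670576 tool cw: 15
t 15.65 q [-0.812  0.402  1.079  1.785 -0.38   1.187 -1.743] p [ 0.5753 -0.0651  0.1221] yawy -121.71 z [-0.002 -0.    -1.   ] F [-7.3  0.9  5.6] T [0.08 1.75 0.21] w 0.364 59.6
to hub, tool units [ 0.001 -0.001 -0.26 ]
```

>>> jog_arm(
  moves=[0,0,0.0001,0,0,0.02,-1,0,0,0.0002,0,0,0.04,-1,0,0,0.0003,0,0,0.06,-1,0,0,0.0003,0,0,0.08,-1,0,0,0.0003,0,0,0.1,-1,0,0,0.0003,0,0,0.12,-1,0,0,0.0003,0,0,0.14,-1,0,0,0.0003,0,0,0.14,-1],
)

```text
time: 16.65
position: [0.5754, -0.065, 0.122]
tool_rot: [2.955, -1.06, -0.002]
ft_force: [-6.2, -0.8, 4.8]
grip_width: 0.368
grip_force: 61.5
```

```bash
python3 bar.py 0.139;python3 st.py
```

```text
[[100, 250, 285], [106, 250, 288], [112, 250, 290], [118, 251, 285], [124, 251, 290], [130, 252, 291], [136, 252, 292], [142, 253, 293], [148, 254, 292], [154, 254, 293], [160, 255, 293], [166, 256, 294], [172, 256, 290], [178, 257, 290], [184, 257, 291]]
bar yaw -33.94 cw from -122.9: 271.0449668698334 tool cw: 11
t 16.7 q [-0.832  0.417  1.109  1.786 -0.398  1.192 -1.864] p [ 0.5753 -0.065   0.122 ] yawy -129.46 z [-0.002 -0.002 -1.   ] F [-6.7 -1.2  5.1] T [-0.16  1.74  1.61] w 0.362 61.5
to hub, tool units [ 0.001 -0.001 -0.26 ]
```

At the hard stop: the torque rose to 1.6 N m and the bar stopped at about 270°. Releasing and lifting.

>>> jog_arm(
  moves=[0,0,0,0,0,0.14,0,0,0,0,0,0,0,0.3,0,0,0,0,0,0,0.6,0,0,0,0,0,0,1,0,0,0,0,0,0,1,0,0,0,0,0,0,1,0,0,0,0,0,0,1,0,0,0,0,0,0,1],
)

```text
time: 17.7
position: [0.576, -0.0653, 0.1221]
tool_rot: [-2.954, 1.07, -0.0]
ft_force: [0.2, 0.7, -0.1]
grip_width: 0.995
grip_force: 0.0
```

```bash
python3 st.py
```

```text
t 17.7 q [-0.828  0.415  1.105  1.786 -0.398  1.19  -1.87 ] p [ 0.576  -0.0653  0.1221] yawy -129.82 z [ 0.  0. -1.] F [ 0.2  0.7 -0.1] T [ 0.06  0.17 -0.05] w 0.995 0.0
to hub, tool units [-0.001 -0.001 -0.26 ]
```

>>> jog_arm(
  moves=[0,0,-0.06,0,0,0,1,0,0,-0.12,0,0,0,1,0,0,-0.18,0,0,0,1,0,0,-0.24,0,0,0,1,0,0,-0.3,0,0,0,1,0,0,-0.37,0,0,0,1,0,0,-0.44,0,0,0,1,0,0,-0.47,0,0,0,1],
)

```text
time: 18.7
position: [0.5765, -0.0656, 0.2649]
tool_rot: [-2.953, 1.069, -0.003]
ft_force: [-0.6, -0.9, -0.9]
grip_width: 1.0
grip_force: 0.0
```

```bash
python3 st.py
python3 - <<'E'
from bench import ctrl
import cv2
cv2.imwrite("pics/w4.png",ctrl.get_image("wrist")["pixels"][:,:,::-1])
E
```

```text
t 18.7 q [-0.899  0.274  1.166  1.6   -0.254  1.434 -1.977] p [ 0.5765 -0.0656  0.2649] yawy -129.81 z [ 0.002  0.    -1.   ] F [-0.6 -0.9 -0.9] T [-0.04  0.16 -0.  ] w 1.0 0.0
to hub, tool units [-0.003 -0.     0.216]
```

View pics/w4.png

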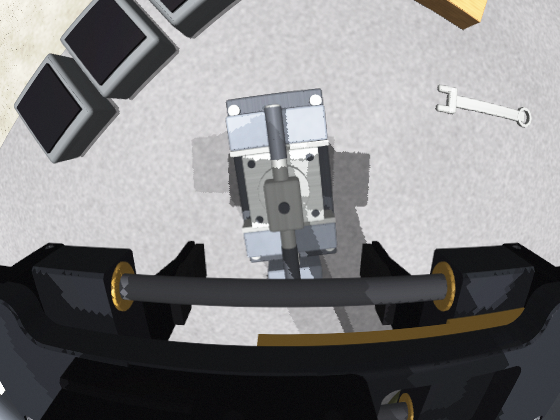

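The wrench is standing free and along the vise: bar tip at (274,107), lower arm at (292,275), hub hole at (284,208). Checking the final angle.

Run:
```python
from bench import ctrl
from h import *
s=ctrl.get_state();w=ctrl.get_image("wrist")
e=wray(w,s,274,107,.139);h=wray(w,s,284,208,.151);f=wray(w,s,292,275,.139)
for d in(e-f,e-h):
    y=np.degrees(np.arctan2(d[1],d[0]));print(y,(-122.9-y)%360)
# vise axis from plate bolts/corners (z~0.068 jaw): jaw edges
for a,b,z in(((226,113),(322,102),.068),((229,151),(327,140),.068)):
    d=wray(w,s,*b,z)-wray(w,s,*a,z);print("jaw+90",np.degrees(np.arctan2(d[1],d[0]))+90)
g=cv2.cvtColor(w["pixels"],cv2.COLOR_RGB2GRAY).astype(int)
for r in (115,140,155,250,265): print(r,g[r,258:305])
```

```text
-33.82308782633596 270.923087826336
-34.12828320224822 271.22828320224824
jaw+90 -33.47804734453304
jaw+90 -33.435087018637816
115 [234 227 211 210 211 210 199 114  90 103 112 120 119 124 146 153 150 141
 130 123 118 109  98  78  88 127 134 135 223 231 231 231 232 233 233 231
 231 231 231 231 231 231 231 231 231 230 229]
140 [206 205 206 206 205 205 206 205 205 185 127  78  88  97 104 111 115 122
 127 123 116 108 103 101  92  88  76  96 128 133 206 229 231 229 229 229
 229 228 222 229 230 230 229 227 225 221 218]
155 [242 253 254 254 254 254 254 254 254 254 255 251 176  80  90  97 105 111
 117 121 127 122 115 106 103  99  90  78  61 150 167 168 211 254 255 255
 255 255 255 255 255 255 255 255 255 255 255]
250 [197 196 196 195 196 196 196 196 195 195 197 198 198 198 198 200 198 200
 200 201 199 197 198 157  77  46  48  50  55  52  54  54  54  55  53  54
  53  50  48  58  94  97  98  97  97  97  96]
265 [207 207 206 207 206 203 201 181 166 168 132  87  76  76  76  75  74  76
  76  74  74  76  76  76  73  59  70  83  93  97  65  53  53  55  57  56
  54  55  51  49  46  57  75  76  74  74  75]
```

The bar is parallel to the vise (-33.8° against -33.5°), so the wrench is at the full 270°. Handing in.

```bash
python3 -c "
from bench import ctrl
print(ctrl.close_job())"
```

```text
the job is handed in; nothing more can be done
None
```

The thread is tapped and the job handed in: the wrench went about 180° clockwise, back about 90°, then clockwise to its hard stop at about 270° with the collar down, was let go standing in the blank, and no bystander was touched.

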